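Secure the tube carrier and present it to the contactless reader

TASK

Swing the orange strap of the blue tube carrier down over the two tubes until it lies fully in its steel catch. Then take the carrier by its black handle, lift it level and higher than the bottles that stand in the way, and present it to the white tag reader: hold it level about 2 cm above the black window, centred on it and with its long side along the window's long side, without ever touching the reader. Finish still holding it there (do not put it down or let go), with the strap closed, both tubes in the carrier and the other things on the bench left where they are.

Things in the scene. Friction and masses are not known exactly. Their poses are not given: they have to be found in the camera images.
- carrier_handle (a point): centre of the black handle bar of the loose blue tube carrier; the bar is 56 mm long (carrier x), 16 mm wide (y), 18 mm high and stands on two posts in the middle of the carrier, its top 84 mm above the carrier's underside, free below it for 40 mm. Axes are the carrier's own. Take it across its 16 mm width, from above, fingers closing along the carrier's y
- carrier_centre (a point): a point 30 mm above the middle of the carrier's underside (the handle's centre is at x = -2, y = 0, z = +45 mm from it). Same axes
- carrier: blue tote 140 mm long (x), 76 mm wide (y; 92 mm over the hinge and the catch), walls 24 mm high, 0.4 kg more or less; origin at the centre of its underside, z up. Two troughs along x hold a tube each; the strap crosses both at the +x end (x = +56 mm)
- strap (a joint): angle of the orange retaining strap, rad: 0 = lying level in its catch (closed), 1.57 = upright, 1.9 = leaning outward (limit). A stiff hinge keeps it at any angle: it does not fall shut by itself but takes under 1 N at its end
- strap_hinge (a point): hinge axis (along the carrier's x) of the strap, on the carrier's -y side, 30 mm above its underside, at x = +56, y = -42 mm of the carrier. The strap is 14 mm wide, 4 mm thick and reaches 94 mm from the axis; closed, it points along the carrier's +y; open, it stands up above the hinge
- strap_catch (a point): middle of the upper face of the closed strap where it lies in its steel catch, at x = +56, y = +42, z = +32 mm of the carrier. The catch does not stand above the strap
- tube_a_centre (a point): centre of the first capped sample tube, white with a blue cap, 103 mm long (its y axis), 20 mm thick, lying loose in the carrier's +y trough, its top 25 mm above the carrier's underside
- tube_b_centre (a point): centre of the second such tube, in the -y trough
- reader_window (a point): centre of the top face of the tag reader, 30 mm above the bench; x along the window's long side, z up
- reader: flat white box fixed to the bench on small feet, 164 mm (x) by 108 mm (y), 30 mm high, with a flat black window of 144 x 82 mm and green corner marks on its top; origin at the centre of its underside
- bottle_blue: white bottle with a blue cap, 58 mm across, 125 mm tall; loose; weighs 0.16 kg; stands or lies on the bench; not part of the work; origin at the centre of its underside
- bottle_amber: brown bottle with a black cap, 50 mm across, 105 mm tall; loose; weighs 0.14 kg; stands or lies on the bench; not part of the work; origin at the centre of its underside
- bottle_white: white dropper bottle, 44 mm across, 98 mm tall; loose; weighs 0.06 kg; stands or lies on the bench; not part of the work; origin at the centre of its underside
- timer: white timer, 62 x 62 x 18 mm; loose; weighs 0.07 kg; stands or lies on the bench; not part of the work; origin at the centre of its underside
- meter: grey pocket meter, 138 x 45 x 22 mm; loose; weighs 0.16 kg; stands or lies on the bench; not part of the work; origin at the centre of its underside
- tape: roll of tan tape, 61 mm across, 18 mm high; loose; weighs 0.05 kg; stands or lies on the bench; not part of the work; origin at the centre of its underside
- beaker: clear beaker, 59 mm across, 72 mm tall; loose; weighs 0.05 kg; stands or lies on the bench; not part of the work; origin at the centre of its underside

How it is judged:
By the outcome, as a careful person would: the job done as asked, in the order asked, and still so for the second after the job is handed in, while the arm keeps its last pose, push and grip.
It also fails if it takes over 51 s, if anything falls off the work surface, if the arm or the gripper's body presses on something with over 40 N, if the wrist force passes 120 N, or if a joint passes its speed limit or range.

ROBOT

A 6-joint arm with a two-finger parallel gripper is mounted at the origin on a cart in front of the work surface, level with it; the furniture and walls round the work are solid. World frame = base frame: x ahead of the robot, y to its left, z up, the work surface at z = 0. Lengths are in m, angles in rad, forces in N, time in s.
With the tool pointing down it reaches from about 0.35 to 0.975 m from the base axis. Payload 4.9 kg.
Tool frame: the origin (TCP) lies at the very end of the fingers, on their centre line; the grasp point (between the pads) lies 19 mm behind it; z points along the fingers, x is the direction in which the jaws open and shut, and the axes are right-handed (so a half turn about z gives the same grasp; the last joint's range is limited). The gripper opens to 85 mm and grips with 20 to 120 N. Pads are 22 mm wide; open, the fingers measure 114 mm over their backs; the gripper's body (76 mm by 85 mm) begins 54 mm behind the grasp point. The pads swing forward as they close: fully open they stand 13 mm farther back than shut.
Start: joints at [1.006, 0.053, 1.613, -0, 1.476, -0.119], TCP at [0.269, 0.564, 0.231] pointing down, gripper open.
Joint ranges: [-3.01, 3.01], [-1.01, 2.22], [0.06, 2.58], [-1.02, 4.17], [0.09, 2.62], [-3.14, 3.14]. Speed limits (rad/s): [2.57, 2.57, 3.14, 3.14, 3.14, 3.14].

INTERFACE

Orientations are given as a rotation vector (axis times angle).
In Python, from station import ctrl gives the robot as it stands.
- The arm moves only by the shell command python3 -m handwheel 'ROWS' [OPENING] [FORCE]. ROWS is a JSON object of lists of equal length, an entry for each row: "offset": the shift along the world's x, y, z in units of 40 mm (1.0 is 40 mm), a list of three; "roll": the turn about the world's z in units of 6 degrees (1.0 is 6 degrees). A call has exactly 10 rows; each row is the pose to reach, as a shift and turn from the pose commanded when the call began; what a row does not reach only later rows make up. A row lasts 1/10 s, in which the tool goes at most 50 mm and 8.59 degrees, less where a joint would pass 70% of its speed; a pose out of reach is approached as far as the arm can. A call with a gripper value outside its range is refused whole. OPENING is the finger opening in mm, from 0 to 85.4, set as the call begins (- or left out, the last holds). The fingers move at their own pace and stop on an object; FORCE is the grip in N (left out, the last holds). Time passes only in rows, so rows that repeat a pose let the fingers close, or fill a call up. It gives the time, the measured TCP pose, the force and the opening at its end, in the units of the state.
- ctrl.get_obs(): the state, without advancing time (a new reading comes with each control period).
- ctrl.get_image(name): name is "side" or "top" or "wrist"; returns a dict with "img" (420x560x3 uint8, red, green, blue), "fx", "fy", "cx", "cy" (pixels), "T" (4x4, takes a point from camera to world coordinates). Camera axes: x right, y down, z forward; pixel columns grow to the right and rows downward; lengths in m; the calibration is good to about 2 mm. A picture is of the moment at which its call begins. There is no depth.
- ctrl.finish_job(): hands the job in, once; it reports no verdict.
The state is a dict: "t": time; "q": joint angles; "dq": joint speeds; "effort": joint torques, N m; "tool_pos": TCP position; "tool_rot": TCP orientation; "contact_force": force on the tool from outside, world axes, zero at the start; "wrist_torque": the same for the moment, N m; "opening": finger opening in m.
Only numpy, scipy, OpenCV 4.12 (cv2) and the standard library are available. Lean on these libraries where they do the work, as an engineer would, in place of code of your own. Each camera call takes 0.05 s, during which the arm holds its last target.

## Working session

There is one attempt and no reset: what is moved stays moved. The work goes in short steps, Python scripts to look and compute and a shell command to move; the robot and the scene stay as the last step left them, time stands still between calls to the robot, and variables do not carry over. Pictures are saved under pics/ and viewed, and the job is handed in when it is done.

```bash
mkdir -p pics; ls
python3 - <<'E'
from station import ctrl
import cv2
print(ctrl.get_obs())
for n in("side","top","wrist"):
    d=ctrl.get_image(n); cv2.imwrite(f"pics/{n}0.png",d["img"][:,:,::-1]); print(n,d["fx"],d["cx"],d["cy"],d["T"].round(4).tolist())
E
```

```text
pics
{'t': 0.0, 'q': array([ 1.00602895e+00,  5.33453859e-02,  1.61430297e+00,  1.58496570e-05,
        1.47597177e+00, -1.18976820e-01]), 'dq': array([-0.00040997, -0.00079044, -0.00010595,  0.00031868,  0.00122809,
        0.00201706]), 'effort': array([-1.15126924e-03, -3.93672574e+01, -3.70182931e+01, -1.75877130e-04,
        6.86793326e-03,  1.16133347e-05]), 'tool_pos': array([0.26913124, 0.563401  , 0.23006476]), 'tool_rot': array([ 2.65682157,  1.67496831, -0.00288645]), 'contact_force': array([-0.7641318 ,  0.31287261, -0.85853282]), 'wrist_torque': array([ 0.02262314,  0.00230858, -0.00176578]), 'opening': 0.085386073578478}
side 416.74127728265375 278.31129407048974 209.26287483265548 [[0.2562, -0.7432, 0.6181, 0.0178], [-0.9666, -0.1953, 0.1658, -0.242], [-0.0025, -0.64, -0.7684, 0.7809], [0.0, 0.0, 0.0, 1.0]]
top 497.6304759931057 285.8410821040226 206.55111206261813 [[0.0162, -0.9893, 0.1449, 0.3895], [-0.9997, -0.0133, 0.0213, -0.0877], [-0.0191, -0.1452, -0.9892, 1.3535], [0.0, 0.0, 0.0, 1.0]]
wrist 306.92138630255056 277.87151380372075 210.16719325828097 [[0.4313, 0.8538, 0.2915, 0.1925], [0.9022, -0.4073, -0.142, 0.5988], [-0.0025, 0.3242, -0.946, 0.373], [0.0, 0.0, 0.0, 1.0]]
```

View pics/top0.png

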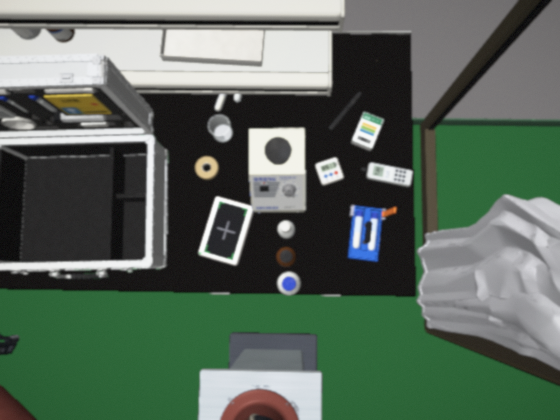

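View pics/side0.png

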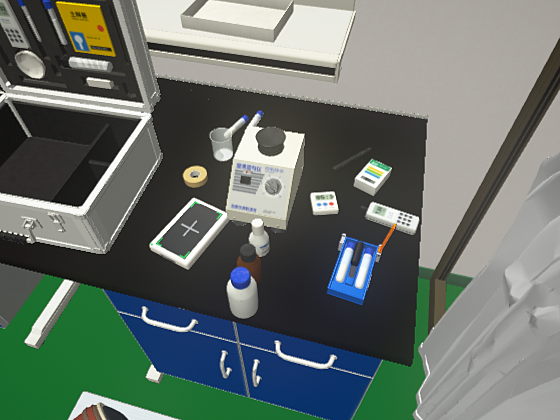

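View pics/wrist0.png

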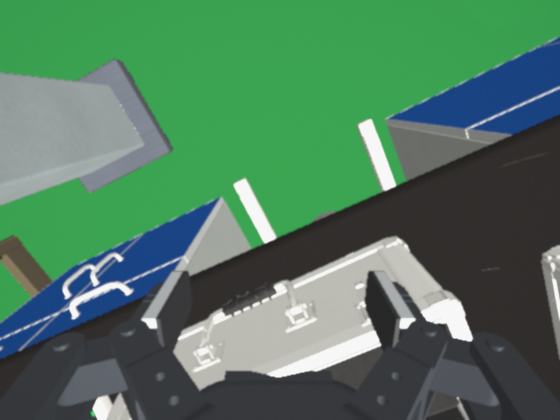

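Run:
```python
import cv2
a=cv2.imread("pics/top0.png"); 
cv2.imwrite("pics/c1.png",cv2.resize(a[190:270,335:415],(800,800),interpolation=cv2.INTER_CUBIC)[:600] if 0 else cv2.resize(a[195:270,335:415],(640,600),interpolation=cv2.INTER_CUBIC))
cv2.imwrite("pics/c2.png",cv2.resize(a[190:270,190:310],(800,533),interpolation=cv2.INTER_CUBIC))
a=cv2.imread("pics/side0.png"); 
cv2.imwrite("pics/c3.png",cv2.resize(a[215:315,315:415],(600,600),interpolation=cv2.INTER_CUBIC))
```

```text
(no output)
```

View pics/c1.png

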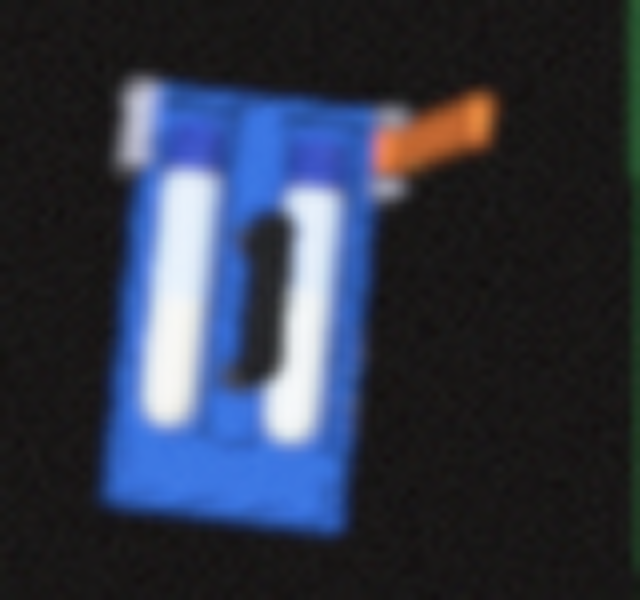

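View pics/c2.png

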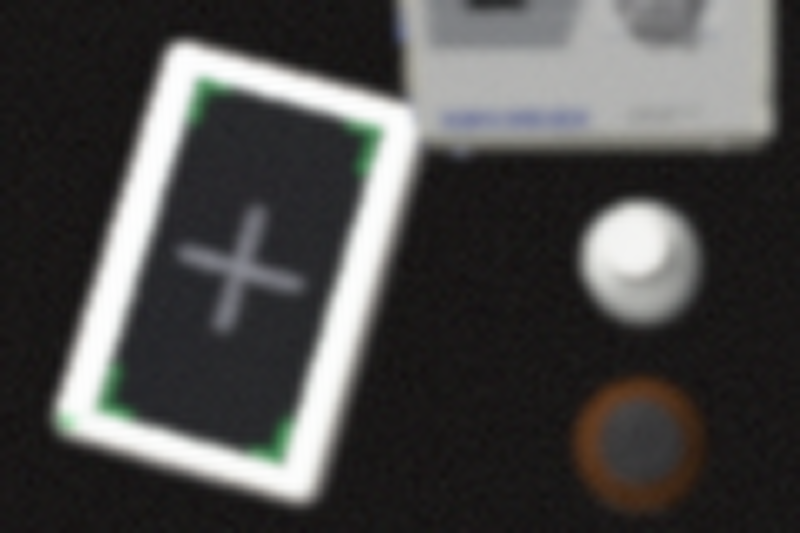

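View pics/c3.png

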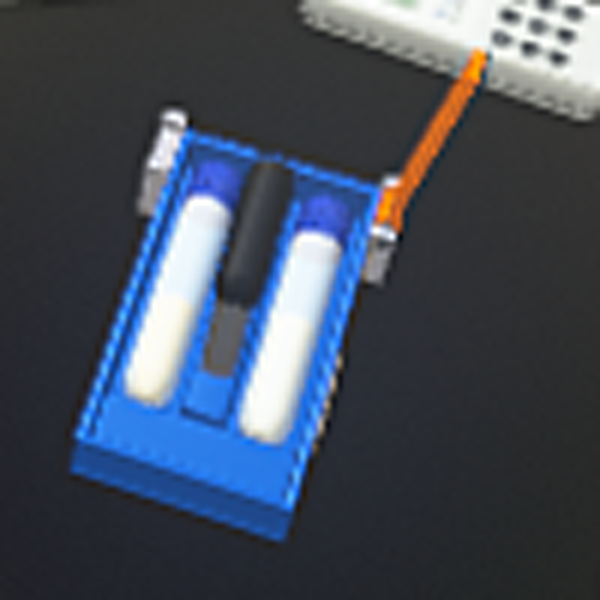

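```bash
cat > h.py <<'E'
import numpy as np
from scipy.optimize import least_squares
CAL={"side":(416.741,278.311,209.263,np.array([[0.2562,-0.7432,0.6181,0.0178],[-0.9666,-0.1953,0.1658,-0.242],[-0.0025,-0.64,-0.7684,0.7809],[0,0,0,1]])),
"top":(497.630,285.841,206.551,np.array([[0.0162,-0.9893,0.1449,0.3895],[-0.9997,-0.0133,0.0213,-0.0877],[-0.0191,-0.1452,-0.9892,1.3535],[0,0,0,1]]))}
def proj(n,p,cal=None):
    f,cx,cy,T=cal or CAL[n]; p=np.atleast_2d(p); c=(p-T[:3,3])@T[:3,:3]
    return np.c_[f*c[:,0]/c[:,2]+cx,f*c[:,1]/c[:,2]+cy]
def ray(n,uv,z,cal=None):
    f,cx,cy,T=cal or CAL[n]; uv=np.atleast_2d(uv); d=np.c_[(uv[:,0]-cx)/f,(uv[:,1]-cy)/f,np.ones(len(uv))]@T[:3,:3].T
    return T[:3,3]+d*((z-T[2,3])/d[:,2])[:,None]
E
python3 - <<'E'
from h import *
def car(p,L):
    c,s=np.cos(p[2]),np.sin(p[2]); L=np.array(L)/1e3
    return np.c_[p[0]+c*L[:,0]-s*L[:,1],p[1]+s*L[:,0]+c*L[:,1],L[:,2]]
t=lambda u,v:(335+u/8-.45,195+v/8-.45)
s=lambda u,v:(315+u/6-.4,215+v/6-.4)
top=[((70,-38,24),t(380,100)),((-70,-38,24),t(347,535)),((-70,38,24),t(103,505)),((-30,0,84),t(262,383)),((26,0,84),t(275,215))]
sid=[((70,38,24),s(188,135)),((70,-38,24),s(385,188)),((-70,-38,24),s(292,508)),((-70,38,24),s(80,438)),((-30,0,75),s(238,302)),((26,0,80),s(270,165))]
tip_t,tip_s=t(486,120),s(480,55)
def res(p):
    L=lambda S:[a for a,_ in S]; M=lambda S:np.array([b for _,b in S])
    a=p[3]; tip=car(p,[(56,-42+92*np.cos(a),30+92*np.sin(a))])
    return np.r_[(proj("top",car(p,L(top)))-M(top)).ravel(),(proj("side",car(p,L(sid)))-M(sid)).ravel(),(proj("top",tip)-tip_t).ravel(),(proj("side",tip)-tip_s).ravel()]
r=least_squares(res,[.38,-.25,0,1.8],loss="soft_l1");print(r.x,np.degrees(r.x[2:]));print(r.fun.reshape(-1,2).round(1).tolist())
print("handle,tip,catch",car(r.x,[(-2,0,75),(56,-42+90*np.cos(r.x[3]),30+90*np.sin(r.x[3])),(56,42,32),(56,-42,30)]).round(4))
q=lambda u,v:(190+u/6.667-.4,190+v/6.667-.4)
W=ray("top",[q(*x) for x in[(205,80),(382,130),(283,462),(97,408)]],.03);B=ray("top",[q(*x) for x in[(175,42),(420,105),(305,503),(58,425)]],.03)
for P in(W,B):
    d=(P[0]+P[1]-P[2]-P[3])/2;e=(P[0]+P[3]-P[1]-P[2])/2
    print(P.mean(0),np.linalg.norm(d),np.linalg.norm(e),np.degrees(np.arctan2(d[1],d[0])),np.degrees(np.arctan2(-e[0],e[1])))
print(ray("top",[q(241,268)],.03))
#bottles
for n,uv,z in[("blue",(289,284),.125),("amber",(286,256.5),.105),("white",(286,227),.098)]: print(n,ray("top",[uv],z))
print("box edge low",ray("top",[q(425,140),q(775,140),(305,158)],0.0),ray("top",[(305,170)],0.15))
E
```

```text
[ 0.51570919 -0.2736176  -0.1009004   1.71291602] [-5.78116705 98.14285882]
[[0.2, 1.8], [-0.4, -0.6], [1.5, -0.2], [0.6, 0.1], [1.0, -0.7], [-1.1, -1.1], [-0.4, -0.2], [0.5, 0.6], [-0.7, 0.4], [-0.7, -0.5], [0.9, -0.7], [0.0, 0.1], [-0.4, 2.0]]
handle,tip,catch [[ 0.5137 -0.2734  0.075 ]
 [ 0.5659 -0.3337  0.1191]
 [ 0.5757 -0.2375  0.032 ]
 [ 0.5672 -0.321   0.03  ]]
[0.51801482 0.10023756 0.03      ] 0.13858891985138952 0.076369787668343 -15.55343730178102 -15.095760547351885
[0.51870702 0.10117013 0.03      ] 0.16329431546578702 0.10353380509915618 -14.673481321282798 -15.081179869293019
[[0.5183344  0.10063443 0.03      ]]
blue [[ 0.3786131  -0.07205862  0.125     ]]
amber [[ 0.44622391 -0.06326483  0.105     ]]
white [[ 0.52102339 -0.06192061  0.098     ]]
box edge low [[ 0.5753173   0.030623    0.        ]
 [ 0.57727336 -0.11363665  0.        ]
 [ 0.72524223 -0.10974305  0.        ]] [[ 0.65764779 -0.10762423  0.15      ]]
```

```bash
python3 - <<'E'
from h import *
def tri(a,b):
    r=least_squares(lambda p:np.r_[(proj("top",p)[0]-a),(proj("side",p)[0]-b)],[.5,-.3,.1]);return r.x.round(3),r.fun.round(1)
print("fabric L",tri((419,280),(420,350)), tri((428,233),(428,232)))
print("fabric top?",tri((500,197),(512,118)),tri((470,215),(470,175)))
print("post",tri((434,125),(448,135)),tri((428,235),(432,300)))
print("box top front L/R", tri((251,179),(235,175)),tri((304,179),(293,185)), "low",tri((250,211),(229,217)),"knob",tri((279,148),(270,135)))
for n,uv in(("top",(411,34)),("top",(414,295)),("top",(345,96))): print(uv,ray(n,[uv],0).round(3))
print("case",tri((167,150),(160,157)),tri((165,266),(118,240)))
for p in [(.56,-.376,.1),(.56,-.43,.1),(.56,-.43,.25),(.56,-.43,.4)]: print(p,proj("top",p),proj("side",p))
E
python3 - <<'E'
import cv2
a=cv2.imread("pics/top0.png");b=cv2.imread("pics/side0.png")
cv2.imwrite("pics/d1.png",cv2.resize(a[90:330,380:560],(600,800))[:, :] if 0 else cv2.resize(a[100:320,380:560],(490,600)))
cv2.imwrite("pics/d2.png",cv2.resize(b[80:420,360:560],(353,600)))
E
```

```text
fabric L (array([ 0.394, -0.43 , -0.036]), array([ 1.1, -0.1, -0.8, -0. ])) (array([ 0.5  , -0.384,  0.202]), array([-3.4,  0.1,  2.5,  0. ]))
fabric top? (array([ 0.553, -0.447,  0.418]), array([-13.7,  -1.4,   9.4,   0.7])) (array([ 0.528, -0.422,  0.324]), array([-12.3,  -0.5,   8.6,   0.4]))
post (array([ 0.755, -0.409,  0.216]), array([-0.1,  0. ,  0.1,  0. ])) (array([ 0.519, -0.455, -0.046]), array([-0.8,  0. ,  0.6,  0. ]))
box top front L/R (array([0.645, 0.03 , 0.093]), array([ 0.2, -0.1, -0.2,  0. ])) (array([ 0.646, -0.107,  0.095]), array([ 0.3, -0.1, -0.3,  0. ])) low (array([0.574, 0.031, 0.023]), array([ 2.3, -1. , -2.1,  0.2])) knob (array([ 0.704, -0.041,  0.179]), array([-0.9,  0.3,  0.8, -0.1]))
(411, 34) [[ 1.095 -0.411  0.   ]]
(414, 295) [[ 0.354 -0.404  0.   ]]
(345, 96) [[ 0.907 -0.221  0.   ]]
case (array([0.741, 0.28 , 0.004]), array([-1.2,  0.7,  1.3, -0.2])) (array([0.43 , 0.239, 0.048]), array([ 6. , -4.2, -5.6,  1.1]))
(0.56, -0.376, 0.1) [[410.3614855  213.33892374]] [[412.95396617 238.66152628]]
(0.56, -0.43, 0.1) [[431.84047641 213.62937397]] [[440.70877976 244.29309152]]
(0.56, -0.43, 0.25) [[450.08912683 204.80329484]] [[466.78197576 193.76743486]]
(0.56, -0.43, 0.4) [[473.97527004 193.25060546]] [[502.92878872 123.72073012]]
```

View pics/d1.png

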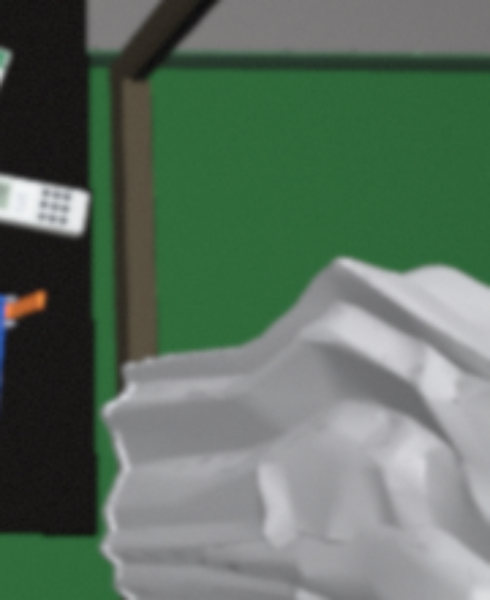

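View pics/d2.png

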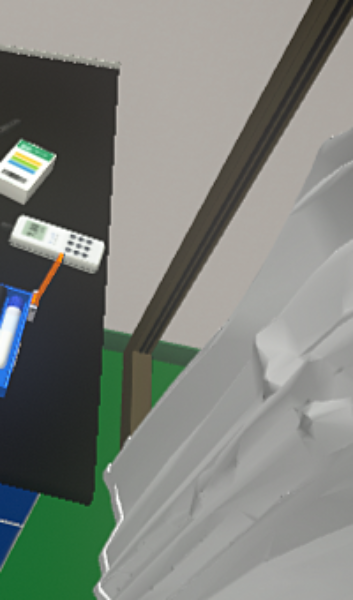

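```bash
python3 -m handwheel '{"offset":[[0,0,1.2],[0,0,2.4],[0.35,-1.1,2.4],[0.7,-2.2,2.4],[1.05,-3.3,2.4],[1.4,-4.4,2.4],[1.75,-5.5,2.4],[2.1,-6.6,2.4],[2.45,-7.7,2.4],[2.8,-8.8,2.4]],"roll":[0.3,0.6,1,1.3,1.6,2,2.3,2.6,3,3.3]}' 0 40
```

```text
t: 1.15
tool_pos: [0.3814, 0.2101, 0.3271]
tool_rot: [2.328, 2.11, 0.0]
contact_force: [1.0, -0.3, -0.9]
opening: 0.0001
```

```bash
python3 -m handwheel '{"offset":[[0.35,-1.15,0],[0.7,-2.3,0],[1.05,-3.45,0],[1.4,-4.6,0],[1.75,-5.75,0],[2.1,-6.9,0],[2.45,-8.05,0],[2.8,-9.2,0],[3.15,-10.35,0],[3.5,-11.5,0]],"roll":[0,0,0,0,0,0,0,0,0,0]}'; python3 -c "
from scipy.spatial.transform import Rotation as R;import numpy as np
from station import ctrl
o=ctrl.get_obs();m=R.from_rotvec(o['tool_rot']).as_matrix();print(np.degrees(np.arctan2(m[1,0],m[0,0])),o['tool_pos'],o['q'])
import cv2
d=ctrl.get_image('wrist');cv2.imwrite('pics/w1.png',d['img'][:,:,::-1]);print(repr(d['T'].round(4)),d['fx'],d['cx'],d['cy'])"
```

```text
t: 2.15
tool_pos: [0.5215, -0.2501, 0.3269]
tool_rot: [-2.33, -2.106, -0.0]
contact_force: [0.3, 1.5, 0.8]
opening: -0.0
84.22692511310274 [ 0.52153983 -0.25013631  0.32687913] [-5.75934676e-01 -9.64480726e-02  1.60249958e+00  1.98047640e-04
  1.63595712e+00 -2.04595903e+00]
array([[ 0.1007,  0.9413,  0.3223,  0.437 ],
       [ 0.9949, -0.0952, -0.0326, -0.2427],
       [-0.    ,  0.324 , -0.9461,  0.4697],
       [ 0.    ,  0.    ,  0.    ,  1.    ]]) 306.92138630255056 277.87151380372075 210.16719325828097
```

View pics/w1.png

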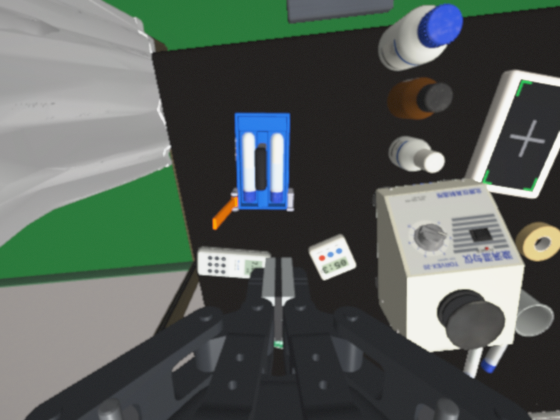

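Run:
```python
import cv2
a=cv2.imread("pics/w1.png"); cv2.imwrite("pics/w1c.png",cv2.resize(a[100:240,200:320],(514,600),interpolation=cv2.INTER_CUBIC))
```

```text
(no output)
```

View pics/w1c.png

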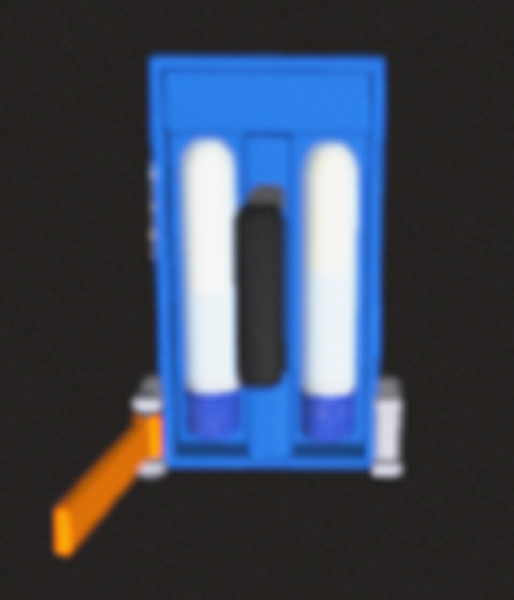

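Run:
```python
from h import *
cal=(306.921,277.872,210.167,np.array([[0.1007,0.9413,0.3223,0.437],[0.9949,-0.0952,-0.0326,-0.2427],[0,0.324,-0.9461,0.4697],[0,0,0,1]]))
w=lambda u,v:(200+u/4.283-.4,100+v/4.283-.4)
def car(p,L):
    c,s=np.cos(p[2]),np.sin(p[2]); L=np.array(L)/1e3
    return np.c_[p[0]+c*L[:,0]-s*L[:,1],p[1]+s*L[:,0]+c*L[:,1],L[:,2]]
S=[((-70,-38,24),w(150,56)),((-70,38,24),w(385,56)),((70,-38,24),w(165,468)),((70,38,24),w(378,468)),((-30,0,84),w(262,203)),((26,0,82),w(262,386))]
tip=w(63,530)
def res(p):
    a=p[3]; t=car(p,[(56,-42+93*np.cos(a),30+93*np.sin(a))])
    return np.r_[(proj("",car(p,[a for a,_ in S]),cal)-np.array([b for _,b in S])).ravel(),(proj("",t,cal)-tip).ravel()]
r=least_squares(res,[.516,-.274,-.1,1.7]);print(r.x,np.degrees(r.x[2:]),r.fun.reshape(-1,2).round(1).tolist())
print(car(r.x,[(-2,0,75),(56,42,32),(56,-42,30)]).round(4))
q=ray("",[(527,137.5)],.03,cal);print("reader cross",q)
```

```text
[ 0.51415741 -0.27273934 -0.10582938  1.70864283] [-6.06357694 97.89802258] [[0.1, -0.3], [0.1, 0.0], [0.3, -0.6], [0.2, -0.3], [-0.6, 0.5], [0.1, 0.9], [0.0, -0.3]]
[[ 0.5122 -0.2725  0.075 ]
 [ 0.5743 -0.2369  0.032 ]
 [ 0.5654 -0.3204  0.03  ]]
reader cross [[0.51488597 0.10014065 0.03      ]]
```

```bash
python3 -m handwheel '{"offset":[[0.35,-1.05,0],[0.7,-2.1,0],[1.0,-3.1,0],[1.0,-3.1,-1.2],[1.0,-3.1,-2.4],[1.0,-3.1,-3.6],[1.0,-3.1,-4.6],[1.0,-3.1,-5.3],[1.0,-3.1,-5.65],[1.0,-3.1,-5.65]],"roll":[0,0,0,0,0,0,0,0,0,0]}'; python3 -c "
from station import ctrl
import cv2
for n in ('side','wrist'):
  d=ctrl.get_image(n);a=d['img'][:,:,::-1];cv2.imwrite('pics/%s2.png'%n,a if n=='wrist' else cv2.resize(a[160:320,300:460],(600,600)))"
```

```text
t: 3.2
tool_pos: [0.5601, -0.3709, 0.0983]
tool_rot: [-2.326, -2.104, 0.001]
contact_force: [0.7, -0.2, -0.2]
opening: 0.0001
```

View pics/side2.png

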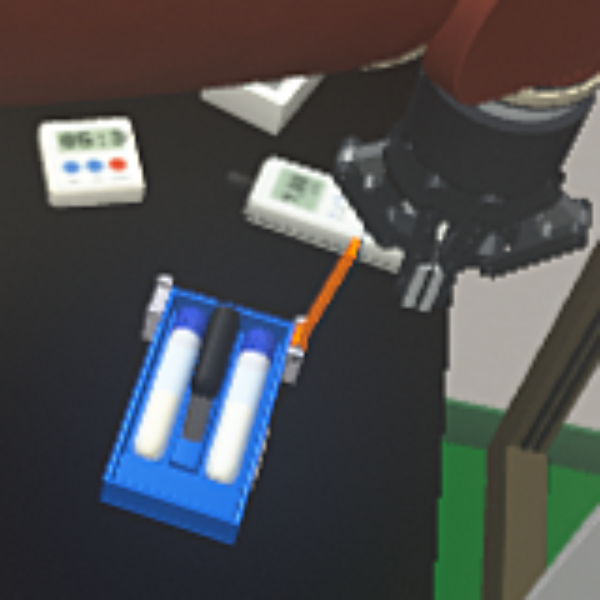

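View pics/wrist2.png

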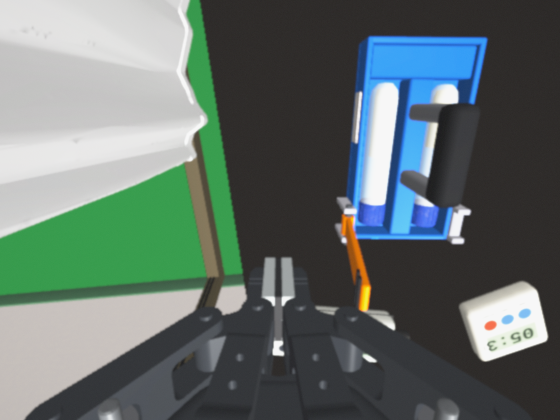

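```bash
python3 -m handwheel '{"offset":[[0.03,0.25,0],[0.05,0.5,0],[0.08,0.75,0],[0.1,1.0,0],[0.13,1.22,-0.03],[0.15,1.42,-0.05],[0.17,1.64,-0.13],[0.19,1.84,-0.21],[0.21,2.04,-0.33],[0.23,2.21,-0.48]],"roll":[0,0,0,0,0,0,0,0,0,0]}'; python3 -c "
from station import ctrl
import cv2
for n in ('side','wrist'):
  d=ctrl.get_image(n);a=d['img'][:,:,::-1];cv2.imwrite('pics/%s3.png'%n,a if n=='wrist' else cv2.resize(a[160:320,300:460],(600,600)))"
```

```text
t: 4.3
tool_pos: [0.5708, -0.283, 0.0817]
tool_rot: [2.33, 2.107, 0.0]
contact_force: [0.3, -0.1, -0.6]
opening: -0.0003
```

View pics/side3.png

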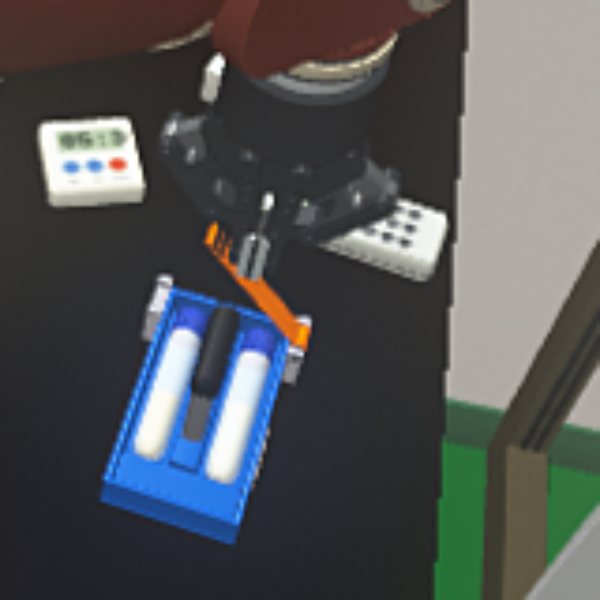

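View pics/wrist3.png

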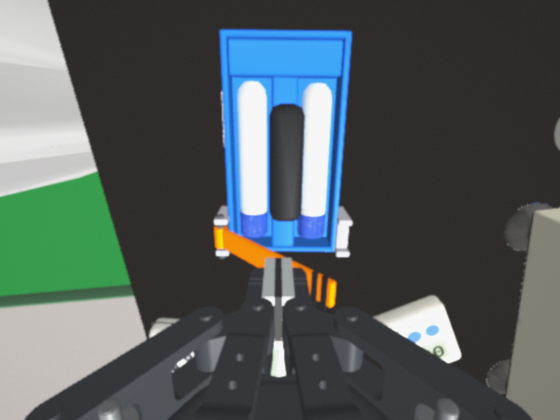

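```bash
python3 -m handwheel '{"offset":[[0.01,0.12,-0.1],[0.03,0.25,-0.2],[0.04,0.4,-0.3],[0.05,0.5,-0.43],[0.06,0.62,-0.58],[0.07,0.72,-0.73],[0.08,0.82,-0.9],[0.09,0.9,-1.05],[0.09,0.9,-1.13],[0.09,0.9,-1.16]],"roll":[0,0,0,0,0,0,0,0,0,0]}'; python3 -c "
from station import ctrl
import cv2
for n in ('side','wrist'):
  d=ctrl.get_image(n);a=d['img'][:,:,::-1];cv2.imwrite('pics/%s4.png'%n,a if n=='wrist' else cv2.resize(a[160:320,300:460],(600,600)))"
```

```text
t: 5.4
tool_pos: [0.574, -0.2475, 0.035]
tool_rot: [-2.329, -2.107, 0.0]
contact_force: [0.5, -0.9, -0.1]
opening: 0.0001
```

View pics/side4.png

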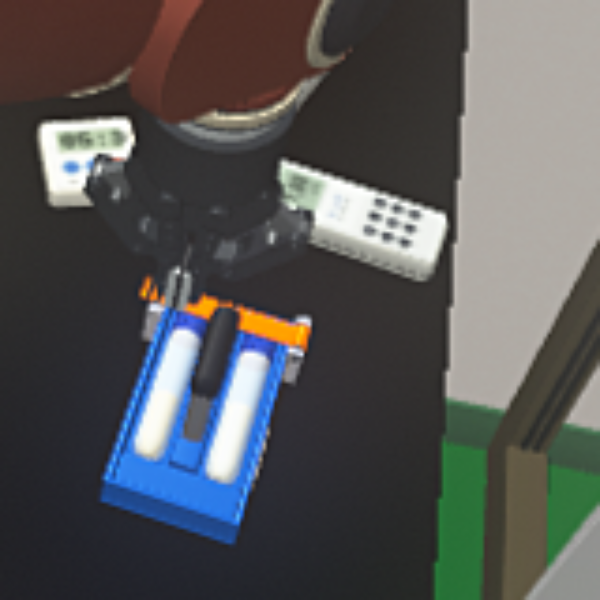

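View pics/wrist4.png

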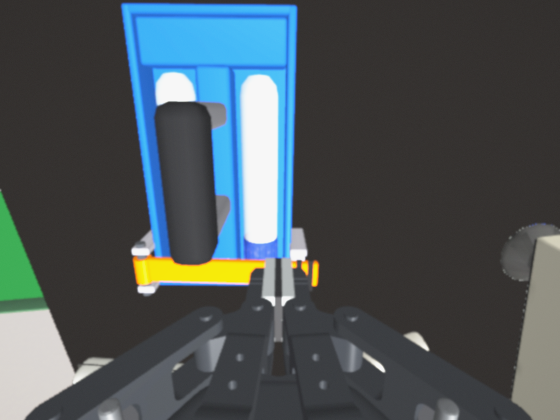

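```bash
python3 -m handwheel '{"offset":[[0.01,0.1,0],[0.02,0.2,0],[0.02,0.2,-0.03],[0.02,0.2,-0.05],[0.02,0.2,-0.07],[0.02,0.2,-0.09],[0.02,0.2,-0.11],[0.02,0.2,-0.12],[0.02,0.2,-0.12],[0.02,0.2,-0.12]],"roll":[0,0,0,0,0,0,0,0,0,0]}'
```

```text
t: 6.5
tool_pos: [0.5755, -0.2399, 0.0318]
tool_rot: [2.33, 2.107, 0.0]
contact_force: [-1.7, 1.7, 6.0]
opening: 0.0004
```

```bash
python3 -m handwheel '{"offset":[[0,0,-0.05],[0,0,-0.1],[0,0,-0.1],[0,0,0.2],[0,0,1.2],[0,0,2.4],[-0.3,0,3.6],[-0.8,-0.2,4.4],[-1.4,-0.5,4.4],[-2.0,-0.8,4.4]],"roll":[0,0,0,0,0,0,0,0,0,0]}' 60; python3 -c "
from station import ctrl
import cv2
for n in ('side','wrist'):
  d=ctrl.get_image(n);a=d['img'][:,:,::-1];cv2.imwrite('pics/%s5.png'%n,a if n=='wrist' else cv2.resize(a[160:320,300:460],(600,600)))
  print(n,d['T'].round(4).tolist())"
```

```text
t: 7.5
tool_pos: [0.4948, -0.2727, 0.2092]
tool_rot: [2.327, 2.105, 0.0]
contact_force: [-0.5, -1.1, -0.6]
opening: 0.0601
side [[0.2562, -0.7432, 0.6181, 0.0178], [-0.9666, -0.1953, 0.1658, -0.242], [-0.0025, -0.64, -0.7684, 0.7809], [0.0, 0.0, 0.0, 1.0]]
wrist [[0.1022, 0.9416, 0.3208, 0.4073], [0.9948, -0.0957, -0.0361, -0.266], [-0.0033, 0.3229, -0.9464, 0.3507], [0.0, 0.0, 0.0, 1.0]]
```

View pics/side5.png

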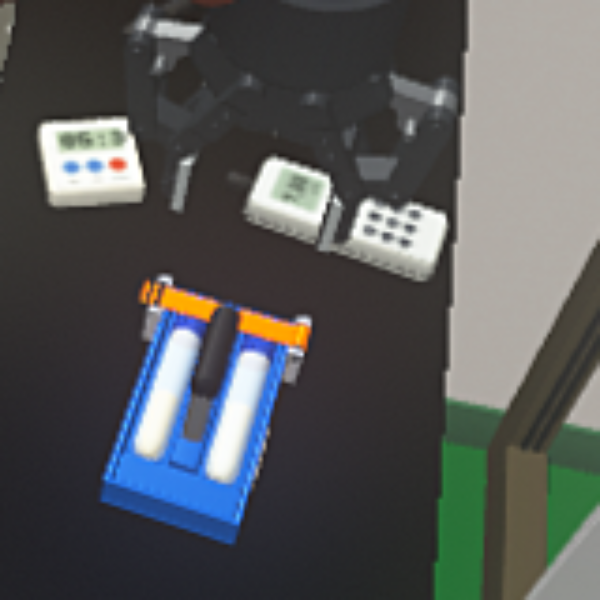

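View pics/wrist5.png

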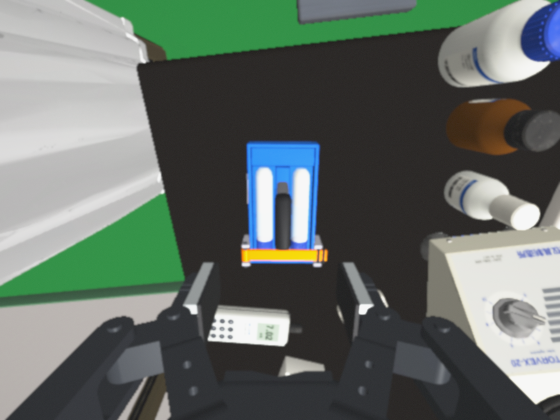

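Run:
```python
from h import *
import cv2
cal=(306.921,277.872,210.167,np.array([[0.1022,0.9416,0.3208,0.4073],[0.9948,-0.0957,-0.0361,-0.266],[-0.0033,0.3229,-0.9464,0.3507],[0,0,0,1]]))
a=cv2.imread("pics/wrist5.png"); cv2.imwrite("pics/w5c.png",cv2.resize(a[135:275,230:340],(471,600),interpolation=cv2.INTER_CUBIC))
p=(.515,-.273,np.radians(-5.9))
c,s=np.cos(p[2]),np.sin(p[2]);L=np.array([(-30,0,84),(26,0,84),(-70,38,24),(-70,-38,24),(56,42,32)])/1e3
print(((proj("",np.c_[p[0]+c*L[:,0]-s*L[:,1],p[1]+s*L[:,0]+c*L[:,1],L[:,2]],cal)-[230,135])*4.285).round())
```

```text
[[229. 263.]
 [227. 503.]
 [382.  37.]
 [ 71.  37.]
 [380. 516.]]
```

View pics/w5c.png

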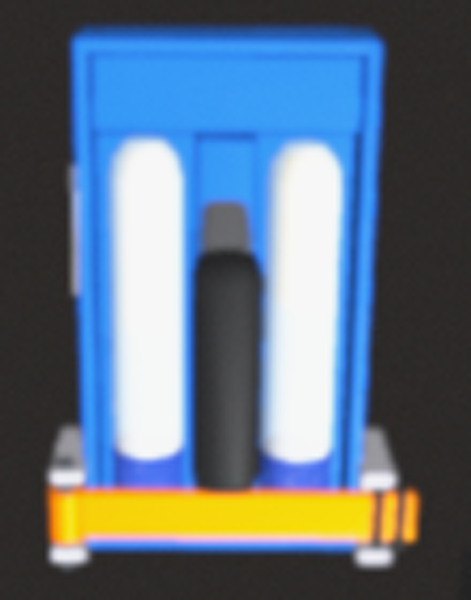

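```bash
python3 -m handwheel '{"offset":[[0.2,0,0],[0.43,-0.02,-0.2],[0.43,-0.02,-1.0],[0.43,-0.02,-1.8],[0.43,-0.02,-2.6],[0.43,-0.02,-3.2],[0.43,-0.02,-3.6],[0.43,-0.02,-3.8],[0.43,-0.02,-3.8],[0.43,-0.02,-3.8]],"roll":[0,0,0,0,0,0,0,0,0,0]}' 60; python3 -c "
from station import ctrl
import cv2
for n in ('side','wrist'):
  d=ctrl.get_image(n);a=d['img'][:,:,::-1];cv2.imwrite('pics/%s6.png'%n,a if n=='wrist' else cv2.resize(a[160:320,300:460],(600,600)))"
```

```text
t: 8.6
tool_pos: [0.5133, -0.2729, 0.056]
tool_rot: [2.328, 2.106, 0.001]
contact_force: [0.3, -0.9, 1.1]
opening: 0.0599
```

View pics/side6.png

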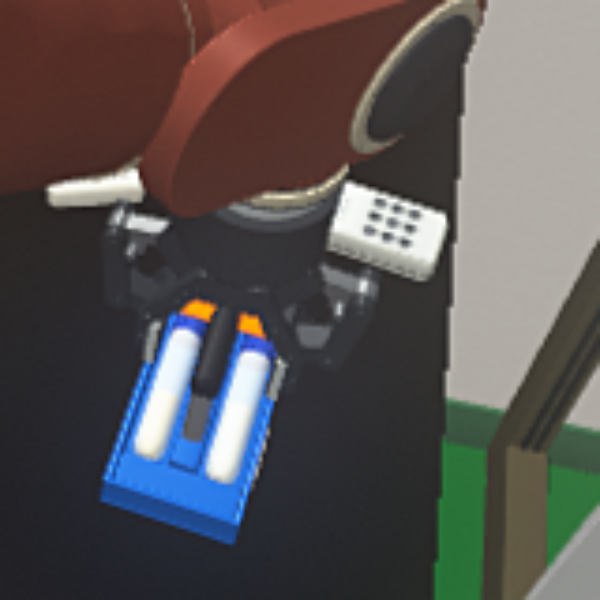

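View pics/wrist6.png

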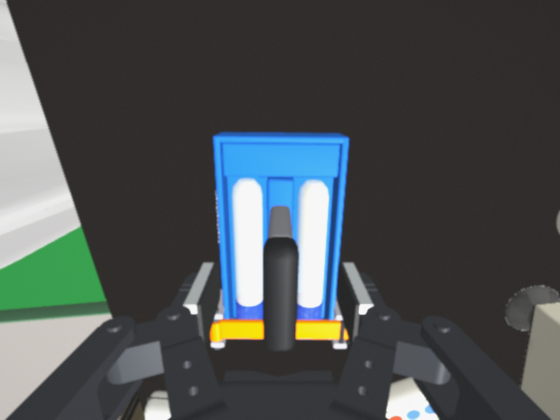

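```bash
python3 -m handwheel '{"offset":[[0,0,0],[0,0,0],[0,0,0],[0,0,0],[0,0,0],[0,0,0],[0,0,0],[0,0,0],[0,0,0],[0,0,0]],"roll":[0,0,0,0,0,0,0,0,0,0]}' 0 80
python3 -m handwheel '{"offset":[[0,0,0.05],[0,0,0.15],[0,0,0.3],[0,0,0.5],[0,0,0.8],[0,0,1.1],[0,0,1.4],[0,0,1.6],[0,0,1.7],[0,0,1.75]],"roll":[0,0,0,0,0,0,0,0,0,0]}'; python3 -c "
from station import ctrl
import cv2
for n in ('side','wrist'):
  d=ctrl.get_image(n);a=d['img'][:,:,::-1];cv2.imwrite('pics/%s7.png'%n,a if n=='wrist' else cv2.resize(a[130:320,280:470],(600,600)))"
```

```text
t: 9.7
tool_pos: [0.5125, -0.2724, 0.0555]
tool_rot: [2.33, 2.107, 0.001]
contact_force: [-1.1, 3.6, 5.6]
opening: 0.0146
t: 10.7
tool_pos: [0.5125, -0.2726, 0.1256]
tool_rot: [2.329, 2.107, 0.0]
contact_force: [-0.3, -1.2, -4.4]
opening: 0.0146
```

View pics/side7.png

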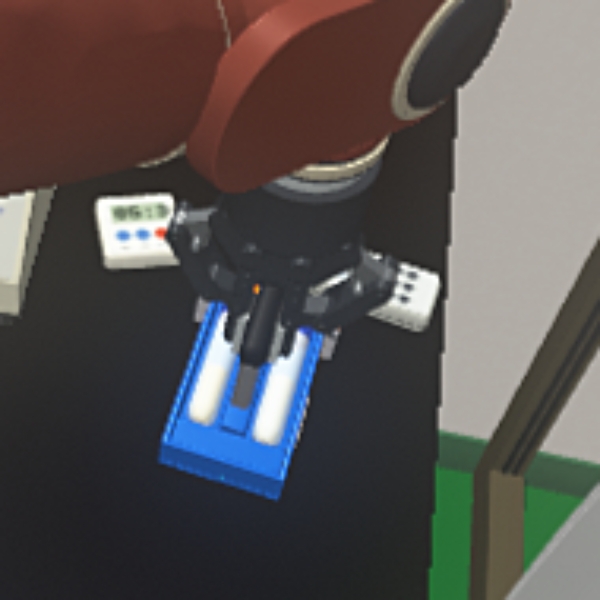

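View pics/wrist7.png

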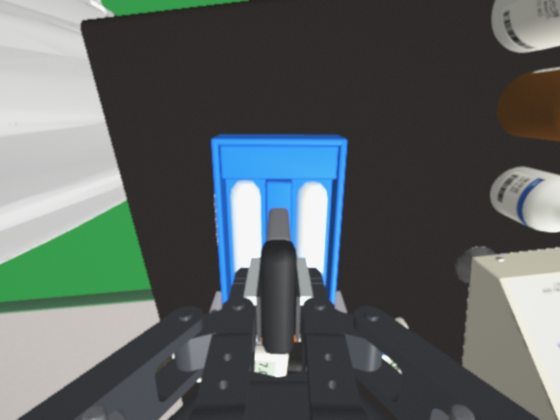

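```bash
python3 -m handwheel '{"offset":[[0,0,0.2],[0,0,0.6],[-0.1,0,1.1],[-0.3,0,1.6],[-0.6,0,2.1],[-0.9,0,2.6],[-1.15,0,2.9],[-1.3,0,3.1],[-1.3,0.1,3.2],[-1.3,0.3,3.2]],"roll":[0,0,0,0,0,0,0,0,0,0]}'
python3 -m handwheel '{"offset":[[0,0.3,0],[0,0.7,0],[0,1.2,0],[0,1.7,0],[0,2.3,0],[0,2.9,0],[0,3.4,0],[0,3.8,0],[0,4.1,0],[0,4.3,0]],"roll":[0,0,0,0,0,0,0,0,0,0]}'
python3 -c "
from station import ctrl
import cv2
for n in ('side','wrist'):
  d=ctrl.get_image(n);a=d['img'][:,:,::-1];cv2.imwrite('pics/%s8.png'%n,a)"
```

```text
t: 11.8
tool_pos: [0.4604, -0.2604, 0.2531]
tool_rot: [2.33, 2.106, 0.001]
contact_force: [-0.3, 0.4, -3.8]
opening: 0.0148
t: 12.8
tool_pos: [0.46, -0.0869, 0.2524]
tool_rot: [-2.328, -2.109, 0.0]
contact_force: [0.3, 0.0, -5.2]
opening: 0.0148
```

View pics/side8.png

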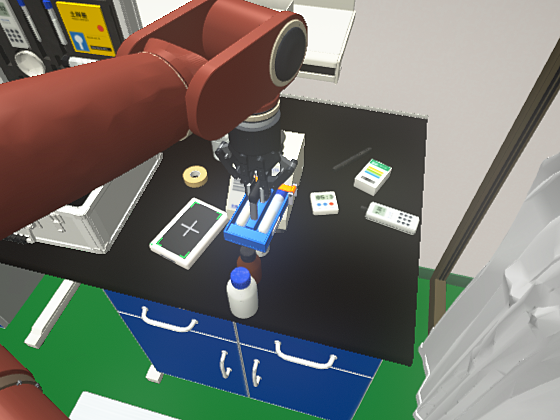

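View pics/wrist8.png

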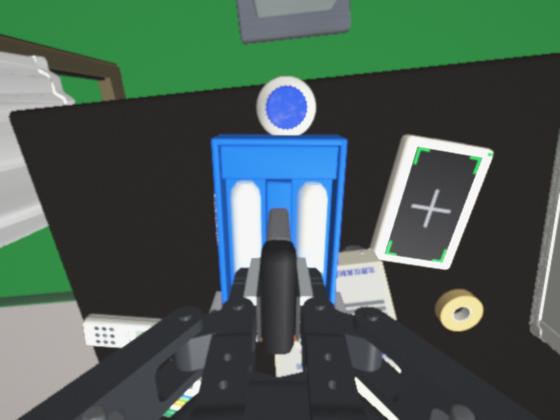

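```bash
python3 -m handwheel '{"offset":[[0,0.3,0],[0,0.8,0],[0,1.4,0],[0,2.0,0],[0,2.6,0],[0,3.2,0],[0,3.8,0],[0,4.3,0],[0,4.6,0],[0,4.7,0]],"roll":[0,-0.1,-0.3,-0.5,-0.7,-0.9,-1.1,-1.3,-1.5,-1.5]}'
python3 -c "
from station import ctrl
import cv2,numpy as np
from h import *
d=ctrl.get_image('wrist');cv2.imwrite('pics/w9.png',d['img'][:,:,::-1])
d2=ctrl.get_image('top');cv2.imwrite('pics/t9.png',d2['img'][:,:,::-1])
print(repr(d['T'].round(4)))"
```

```text
t: 13.9
tool_pos: [0.4601, 0.1006, 0.2528]
tool_rot: [-2.487, -1.919, 0.0]
contact_force: [-0.5, 0.3, -4.9]
opening: 0.015
array([[ 2.536e-01,  9.152e-01,  3.133e-01,  3.779e-01],
       [ 9.673e-01, -2.398e-01, -8.240e-02,  1.208e-01],
       [-3.000e-04,  3.240e-01, -9.461e-01,  3.957e-01],
       [ 0.000e+00,  0.000e+00,  0.000e+00,  1.000e+00]])
```

View pics/w9.png

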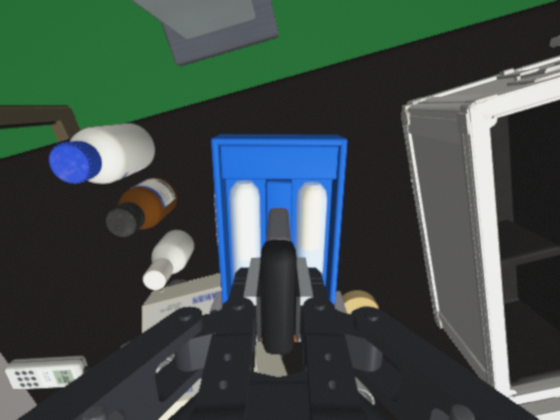

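View pics/t9.png

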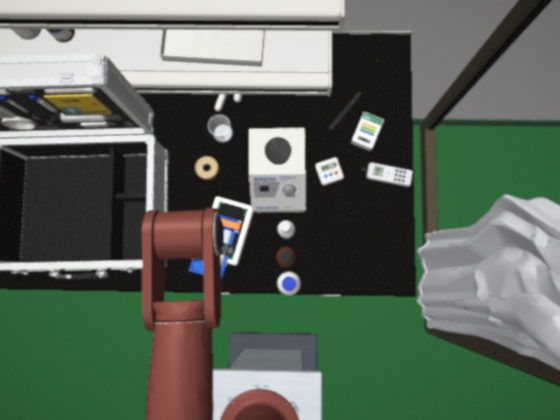

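Run:
```python
import cv2
a=cv2.imread("pics/wrist8.png"); cv2.imwrite("pics/w8c.png",cv2.resize(a[130:275,370:500],(538,600),interpolation=cv2.INTER_CUBIC))
a=cv2.imread("pics/side0.png"); cv2.imwrite("pics/s0c.png",cv2.resize(a[190:275,145:235],(635,600),interpolation=cv2.INTER_CUBIC))
```

```text
(no output)
```

View pics/w8c.png

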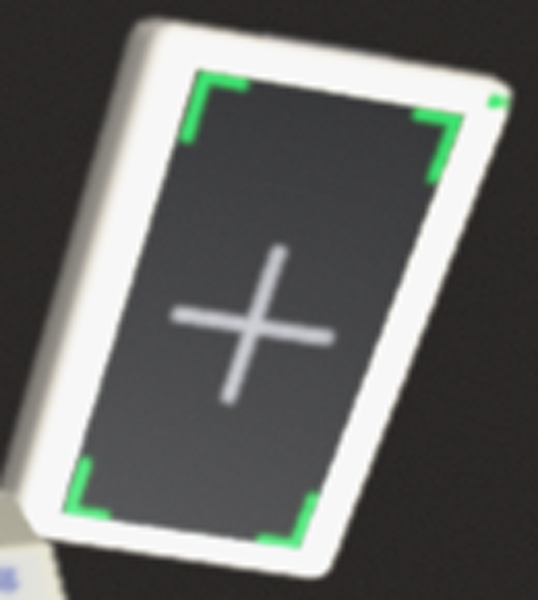

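View pics/s0c.png

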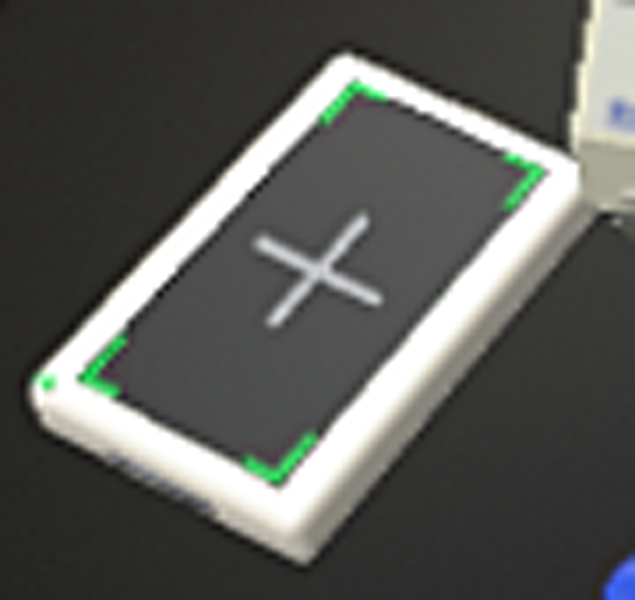

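Run:
```python
import cv2,numpy as np
a=cv2.imread("pics/wrist6.png");b=cv2.imread("pics/w9.png")
f=lambda i:cv2.resize(i[125:265,205:355],(400,373),interpolation=cv2.INTER_CUBIC)
cv2.imwrite("pics/cmp.png",np.hstack([f(a),f(b)]))
# edges: blue mask (b-r)
for n,i in(("w6",a),("w9",b)):
    m=(i[:,:,0].astype(int)-i[:,:,2]>60)
    for y in(150,165,200,240):
        x=np.where(m[y,190:370])[0]+190; print(n,y,x.min(),x.max(),end=' ')
    for x in(225,250,310,335):
        y=np.where(m[:,x])[0]; y=y[y>100]; print('col',x,y.min(),end=' ')
    print()
from h import *
from scipy.spatial.transform import Rotation as R
X=None
def TT(p,r):
    T=np.eye(4);T[:3,:3]=R.from_rotvec(r).as_matrix();T[:3,3]=p;return T
Tc=np.array([[.2536,.9152,.3133,.3779],[.9673,-.2398,-.0824,.1208],[-.0003,.324,-.9461,.3957],[0,0,0,1]])
X=np.linalg.inv(TT([.4601,.1006,.2528],[-2.487,-1.919,0]))@Tc
np.save("X.npy",X);print(X.round(3))
c8=(306.921,277.872,210.167,TT([.46,-.0869,.2524],[-2.328,-2.109,0])@X)
w=lambda u,v:(370+u/4.138-.4,130+v/4.138-.4)
s=lambda u,v:(145+u/7.06-.4,190+v/7.06-.4)
q=lambda u,v:(190+u/6.667-.4,190+v/6.667-.4)
# order: far(+x) left(+y), far right, near right, near left
V={"w8":(c8,[w(298,548),w(62,513),w(197,70),w(464,114),w(255,325)]),
"side":(CAL["side"],[s(357,84),s(545,172),s(277,484),s(80,378),s(319,270)]),
"top":(CAL["top"],[q(203,79),q(383,128),q(284,464),q(96,410),q(241,268)])}
def res(p,K):
    c,sn=np.cos(p[2]),np.sin(p[2]);L=np.array([(72,41),(72,-41),(-72,-41),(-72,41),(0,0)])/1e3
    P=np.c_[p[0]+c*L[:,0]-sn*L[:,1],p[1]+sn*L[:,0]+c*L[:,1],np.full(5,.03)]
    return np.concatenate([(proj("",P,V[k][0])-np.array(V[k][1])).ravel() for k in K])
for K in(["w8"],["side"],["top"],["w8","side","top"]):
    r=least_squares(res,[.518,.1,-.26],args=(K,));print(K,r.x[:2],np.degrees(r.x[2]),abs(r.fun).max(),abs(r.fun).mean())
```

```text
w6 150 213 348 w6 165 214 347 w6 200 216 344 w6 240 219 341 col 225 132 col 250 132 col 310 133 col 335 133 
w9 150 211 346 w9 165 212 345 w9 200 215 342 w9 240 218 339 col 225 134 col 250 135 col 310 135 col 335 135 
[[ 1.     0.    -0.    -0.001]
 [-0.     0.946  0.324 -0.085]
 [ 0.    -0.324  0.946 -0.143]
 [ 0.     0.     0.     1.   ]]
['w8'] [0.5163746  0.09865845] -14.892744955472745 1.382554865206771 0.8778711981037446
['side'] [0.51762065 0.09949622] -15.294691075314326 1.2605260801826432 0.5686144602525985
['top'] [0.5180581  0.10032461] -15.157461218585853 1.2466995982100002 0.6445076470489681
['w8', 'side', 'top'] [0.51687678 0.09906278] -14.989639711383651 1.7548336000804738 0.7590393088794921
```

View pics/cmp.png

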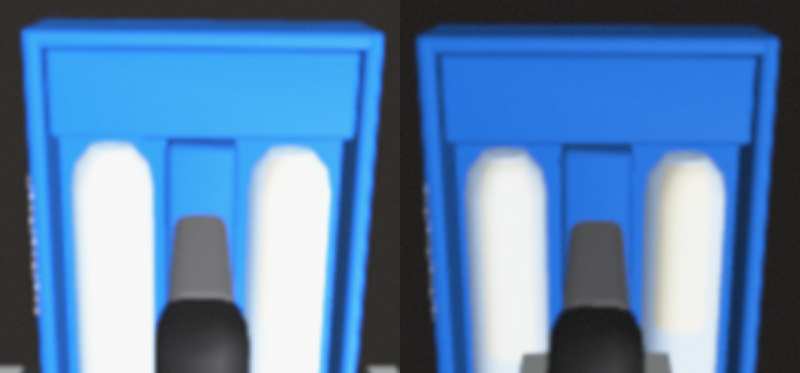

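Run:
```python
from h import *
Tc=np.array([[.2536,.9152,.3133,.3779],[.9673,-.2398,-.0824,.1208],[-.0003,.324,-.9461,.3957],[0,0,0,1]])
cal=(306.921,277.872,210.167,Tc)
t=np.array([.4601,.1006]);a=np.radians(-14.85);ex=np.array([np.cos(a),np.sin(a)]);ey=np.array([-ex[1],ex[0]])
b=.2528-.0555
for z,u,v in((b,278.5,134.3),(b+.024,278.5,137.2),(b+.084,278.5,239)):
    p=ray("",[(u,v)],z,cal)[0,:2]-t;print("near edge rel TCP along,across mm",1e3*p@ex,1e3*p@ey)
```

```text
near edge rel TCP along,across mm -67.21451241803794 -1.1530267045873321
near edge rel TCP along,across mm -67.75183004603453 -1.1945632870079734
near edge rel TCP along,across mm -33.05433664366123 -1.17266391333573
```

```bash
python3 -m handwheel '{"offset":[[0.2,0,0],[0.5,0,0],[0.8,0,0],[1.1,0,0],[1.3,0,0],[1.38,0,-0.3],[1.38,0,-0.9],[1.38,0,-1.6],[1.38,0,-2.2],[1.38,0,-2.5]],"roll":[0,0,-0.05,-0.05,-0.05,-0.05,-0.05,-0.05,-0.05,-0.05]}'
python3 -m handwheel '{"offset":[[0,0,-0.1],[0,0,-0.2],[0,0,-0.35],[0,0,-0.5],[0,0,-0.6],[0,0,-0.7],[0,0,-0.75],[0,0,-0.75],[0,0,-0.75],[0,0,-0.75]],"roll":[0,0,0,0,0,0,0,0,0,0]}'
python3 -c "
from station import ctrl
import cv2
o=ctrl.get_obs();print(o['tool_pos'],o['tool_rot'])
for n in ('side','wrist','top'):
  d=ctrl.get_image(n);a=d['img'][:,:,::-1];cv2.imwrite('pics/%s10.png'%n,a if n=='wrist' else cv2.resize(a[150:290,120:300] if n=='side' else a[180:290,170:310],(760,590),interpolation=cv2.INTER_CUBIC))"
```

```text
t: 15.0
tool_pos: [0.5133, 0.0992, 0.149]
tool_rot: [-2.491, -1.909, 0.008]
contact_force: [-0.6, 0.1, -5.3]
opening: 0.0147
t: 16.0
tool_pos: [0.5157, 0.0995, 0.1232]
tool_rot: [2.493, 1.911, 0.001]
contact_force: [-0.1, -0.5, -4.9]
opening: 0.0148
[0.5156992  0.09954387 0.12323089] [2.49284104e+00 1.91138418e+00 7.75315174e-04]
```

View pics/side10.png

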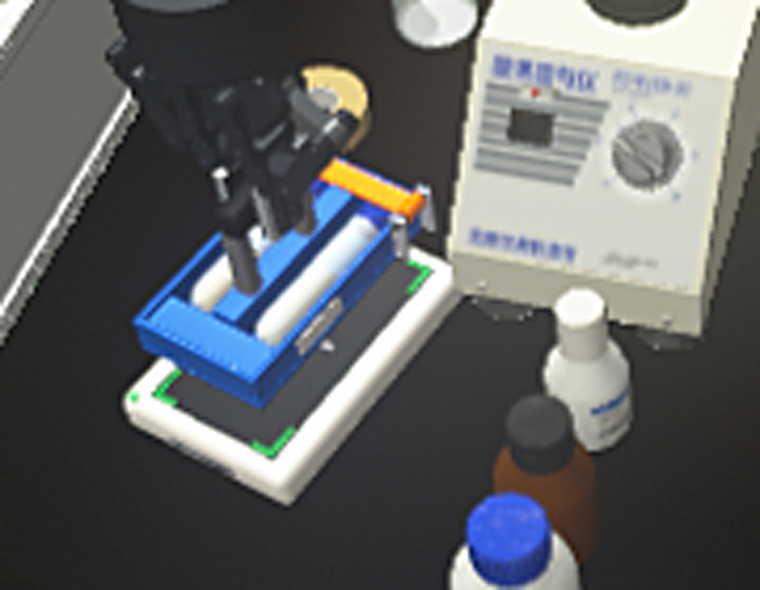

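View pics/wrist10.png

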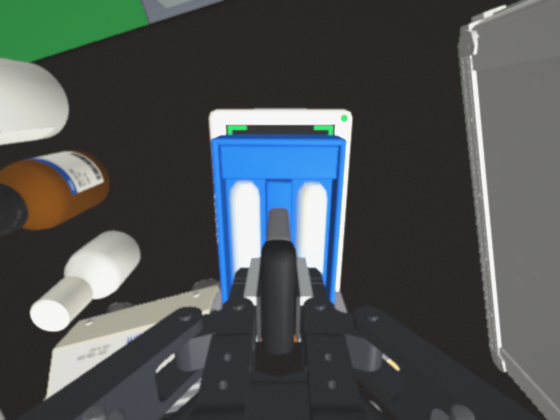

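View pics/top10.png

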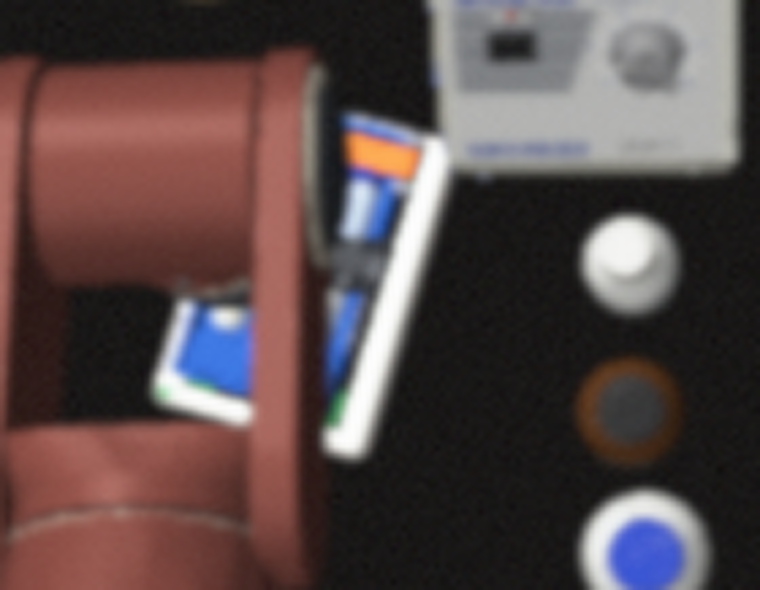

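Run:
```python
from h import *
import cv2
from scipy.spatial.transform import Rotation as R
X=np.load("X.npy");T=np.eye(4);T[:3,:3]=R.from_rotvec([2.49284,1.91138,.00078]).as_matrix();T[:3,3]=[.5157,.0995,.1232]
m=T[:3,:3];print("tool yaw",np.degrees(np.arctan2(m[1,0],m[0,0])))
cw=(306.921,277.872,210.167,T@X)
s=lambda u,v:(120+u/4.222-.4,150+v/4.214-.4)
S=[((-70,38,24),s(134,321)),((-70,-38,24),s(268,377)),((-70,-38,0),s(262,406)),((-70,38,0),s(143,349))]
W=[((-70,-38,24),(213,138)),((-70,38,24),(345,138))]
def P(p,L):
    c,sn=np.cos(p[3]),np.sin(p[3]);L=np.array(L)/1e3
    return np.c_[p[0]+c*L[:,0]-sn*L[:,1],p[1]+sn*L[:,0]+c*L[:,1],L[:,2]+p[2]]
f=lambda Q,cal:lambda p:(proj("",P(p,[a for a,_ in Q]),cal)-np.array([b for _,b in Q])).ravel()
fs,fw=f(S,CAL["side"]),f(W,cw)
for F in(fs,lambda p:np.r_[fs(p),fw(p)]):
    r=least_squares(F,[.517,.1,.068,-.26]);print(r.x,np.degrees(r.x[3]),r.fun.round(1))
# expected & reader in wrist
for p in([.5173,.0996,.0677,np.radians(-15)],):
    print("pred side",proj("side",P(p,[a for a,_ in S])).round(1).tolist(),[tuple(np.round(b,1)) for _,b in S]); print("pred wrist",proj("",P(p,[a for a,_ in W]),cw))
print("reader green near corners",ray("",[(229,127),(334,127)],.03,cw), P([.5173,.0996,0,np.radians(-15.1)],[(-72,-41,30),(-72,41,30)]))
a=cv2.imread("pics/wrist10.png"); cv2.imwrite("pics/w10c.png",cv2.resize(a[95:245,200:365],(660,600),interpolation=cv2.INTER_CUBIC))
```

```text
tool yaw 74.95822956384613
[ 0.52106931  0.09913453  0.06956611 -0.20846207] -11.9439969103104 [-0.2 -0.1 -1.8  0.   1.7 -0.1  0.3  0.2]
[ 0.51898711  0.09830629  0.06524311 -0.255768  ] -14.654427150154346 [-0.5  0.8 -3.3  2.1  0.2  2.   0.   1.  -1.4  1.4  1.3  0.5]
pred side [[149.6, 226.2], [178.4, 241.0], [180.6, 247.8], [152.3, 233.1]] [(np.float64(151.3), np.float64(225.8)), (np.float64(183.1), np.float64(239.1)), (np.float64(181.7), np.float64(245.9)), (np.float64(153.5), np.float64(232.4))]
pred wrist [[212.62575585 135.85555292]
 [349.69687926 135.76507476]]
reader green near corners [[0.43914783 0.0810065  0.03      ]
 [0.45941533 0.15643541 0.03      ]] [[0.43710529 0.07877195 0.03      ]
 [0.45846666 0.1579407  0.03      ]]
```

View pics/w10c.png

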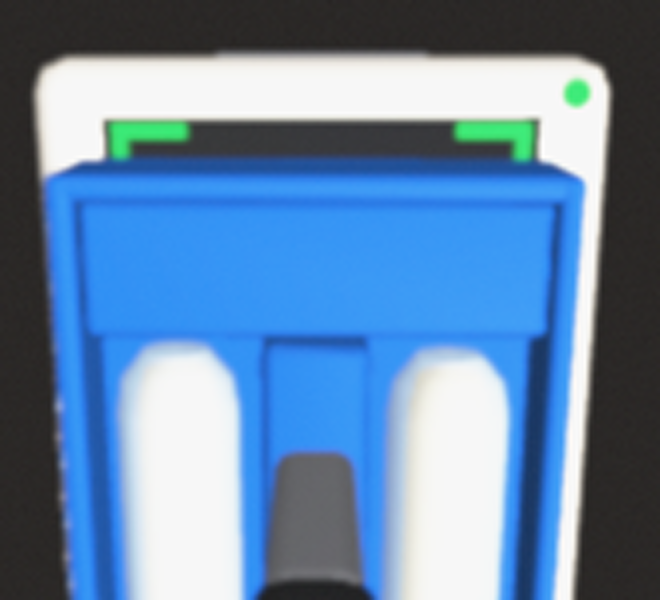

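Run:
```python
from h import *
from scipy.spatial.transform import Rotation as R
X=np.load("X.npy");T=np.eye(4);T[:3,:3]=R.from_rotvec([2.49284,1.91138,.00078]).as_matrix();T[:3,3]=[.5157,.0995,.1232]
cw=(306.921,277.872,210.167,T@X)
a=np.radians(-15.03);ex=np.array([np.cos(a),np.sin(a)]);ey=np.array([-ex[1],ex[0]])
g=lambda n,uv,z:[round(1e3*v,1) for q in[ray("",[uv],z,cw)[0,:2]-[.5157,.0995]] for v in(q@ex,q@ey)]
print("window L/R",g("",(226.3,124.7),.03),g("",(334.2,124.7),.03))
print("reader outer",g("",(280,109.5),.03))
for b in(.0657,.0677,.0697):print(b,"rim",g("",(211.5,139.3),b+.024),g("",(345.6,139.3),b+.024),"bot",g("",(220.5,135.2),b),g("",(336.2,135.2),b))
```

```text
window L/R [np.float64(-70.8), np.float64(-39.6)] [np.float64(-70.8), np.float64(40.4)]
reader outer [np.float64(-81.5), np.float64(0.2)]
0.0657 rim [np.float64(-66.4), np.float64(-38.7)] [np.float64(-66.4), np.float64(36.8)] bot [np.float64(-66.4), np.float64(-37.9)] [np.float64(-66.4), np.float64(35.8)]
0.0677 rim [np.float64(-66.6), np.float64(-38.3)] [np.float64(-66.6), np.float64(36.3)] bot [np.float64(-66.6), np.float64(-37.5)] [np.float64(-66.6), np.float64(35.4)]
0.0697 rim [np.float64(-66.8), np.float64(-37.8)] [np.float64(-66.8), np.float64(35.9)] bot [np.float64(-66.8), np.float64(-37.1)] [np.float64(-66.8), np.float64(35.0)]
```

```bash
python3 -m handwheel '{"offset":[[-0.01,0.01,0],[-0.02,0.03,-0.05],[-0.025,0.035,-0.12],[-0.025,0.035,-0.2],[-0.025,0.035,-0.28],[-0.025,0.035,-0.35],[-0.025,0.035,-0.4],[-0.025,0.035,-0.43],[-0.025,0.035,-0.43],[-0.025,0.035,-0.43]],"roll":[0,0,0,0,0,0,0,0,0,0]}'
python3 -c "
from station import ctrl
import cv2
o=ctrl.get_obs();print(o['tool_pos'],o['tool_rot'])
for n in ('side','wrist'):
  d=ctrl.get_image(n);a=d['img'][:,:,::-1];cv2.imwrite('pics/%s11.png'%n,cv2.resize(a[95:245,200:365],(660,600),interpolation=cv2.INTER_CUBIC) if n=='wrist' else cv2.resize(a[165:280,130:260],(678,600),interpolation=cv2.INTER_CUBIC))
  if n=='side':cv2.imwrite('pics/sfull11.png',a)"
```

```text
t: 17.15
tool_pos: [0.5146, 0.1009, 0.1058]
tool_rot: [2.493, 1.911, 0.0]
contact_force: [-0.1, -0.2, -5.0]
opening: 0.0151
[0.51459069 0.10091998 0.10582066] [2.49302136e+00 1.91149028e+00 3.19815852e-04]
```

View pics/side11.png

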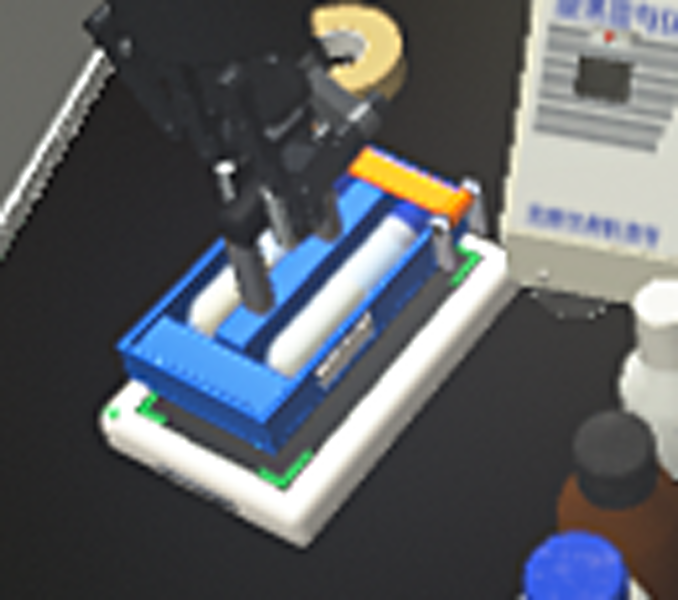

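View pics/wrist11.png

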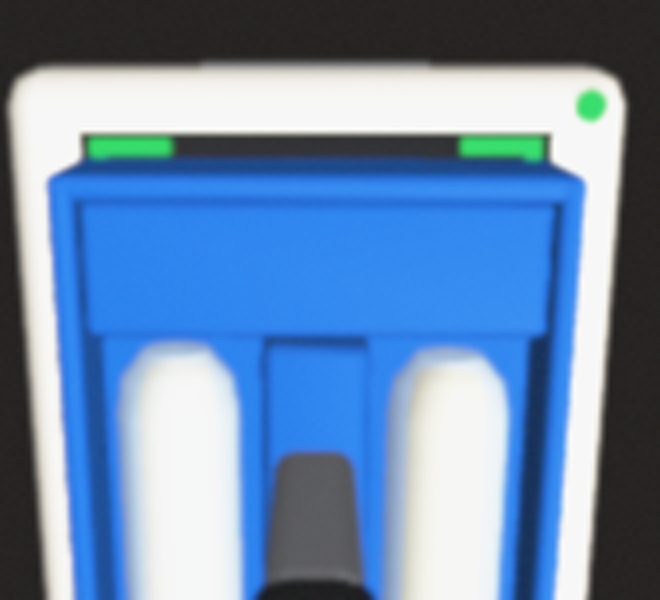

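View pics/sfull11.png

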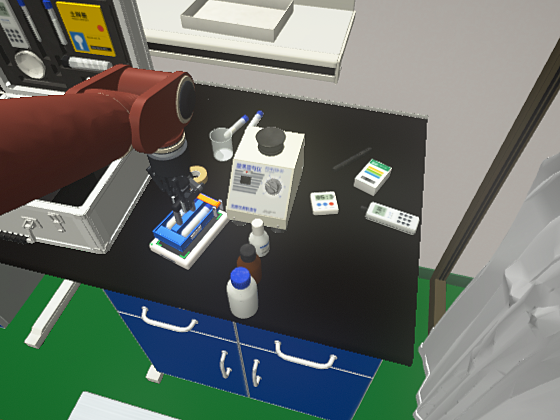

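Run:
```python
from h import *
from station import ctrl
from scipy.spatial.transform import Rotation as R
o=ctrl.get_obs()
X=np.load("X.npy");T=np.eye(4);T[:3,:3]=R.from_rotvec(o['tool_rot']).as_matrix();T[:3,3]=o['tool_pos']
print(T[:3,2])
cw=(306.921,277.872,210.167,T@X)
a=np.radians(-15.03);ex=np.array([np.cos(a),np.sin(a)]);ey=np.array([-ex[1],ex[0]])
g=lambda uv,z:[round(float(1e3*v),1) for q in[ray("",[uv],z,cw)[0,:2]-o['tool_pos'][:2]] for v in(q@ex,q@ey)]
w=lambda u,v:(200+u/4-.4,95+v/4-.4)
print("win",g(w(82,133),.03),g(w(551,133),.03),"outer",g(w(318,66),.03))
for b in (.048,.050):print("rim",g(w(49,178),b+.024),g(w(585,178),b+.024),"bot",g(w(83,160),b),g(w(549,160),b))
```

```text
[ 4.54908353e-04  1.21413899e-05 -9.99999896e-01]
win [-69.7, -41.2] [-69.7, 39.7] outer [-80.7, -0.5]
rim [-66.5, -38.6] [-66.4, 37.0] bot [-66.8, -38.0] [-66.8, 36.3]
rim [-66.7, -38.2] [-66.6, 36.6] bot [-67.0, -37.7] [-67.0, 35.9]
```

```bash
python3 -m handwheel '{"offset":[[0,0,0],[0,0,0],[0,0,0],[0,0,0],[0,0,0],[0,0,0],[0,0,0],[0,0,0],[0,0,0],[0,0,0]],"roll":[0,0,0,0,0,0,0,0,0,0]}' && python3 -c "
from station import ctrl
print(ctrl.finish_job())"
```

```text
t: 18.25
tool_pos: [0.5145, 0.1009, 0.1057]
tool_rot: [-2.493, -1.912, -0.0]
contact_force: [-0.3, -0.4, -4.8]
opening: 0.015
the job is handed in; nothing more can be done
None
```

I closed the strap, carried the carrier over the bottles by its handle, and handed the job in at about 18 s with it held level over the reader window.

- **Strap:** I swung it down with closed fingers and pressed it into the catch. The finger tips stopped at z = 31.8 mm with 6 N on them, against 32 mm for a fully closed strap. The pictures show it lying level.
- **Carry:** I gripped the handle at 80 N and raised the carrier's underside to about 0.197 m. I kept it clear of the instrument box on the way across.
- **Final pose:**
  - Tilt is under 0.1°.
  - The underside is about 20 mm above the window. This is worked out from the tool height when I gripped the carrier on the bench.
  - The last wrist picture put the carrier centred to about 0.2 mm across the window and 1–2 mm along it. Its long side matched the window's to a fraction of a degree.
  - The force reading is steady at about 5 N, which fits the carrier's weight alone.
- **Other things:** both tubes are in the carrier, and nothing else on the bench looks moved in the last side picture.

**Disagreements between checks:** the camera estimates of the reader's position differed by 1–2 mm, so I used a compromise. Before the last descent, one joint fit of the side and wrist pictures put the underside about 2.5 mm lower than the bench reference. That fit had errors of up to 3 pixels, so I trusted the bench reference.

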